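Tighten the nut of a denture flask press

TASK

Take the ring wrench from its wooden rest and with its big ring tighten the big nut on top of the flask press clockwise (seen from above) until it comes to its stop; the press walls leave only a short swing, so lift and reseat the wrench between strokes. Turn the nut with the wrench only, never with the fingers, then lay the wrench back on its rest, across both bars, and leave the bowl, the bin and the plaster cast where they are.

Things in the scene. Friction and masses are not known exactly. Their poses are not given: they have to be found in the camera images.
- press: Denture flask press fixed to the bench. Origin: centre of the base at bench level, straight below the nut's axis; z up. Base plate 135 (x) x 150 (y) x 12 mm, a brass flask 80 x 92 mm on it, and on that a pressure plate 84 (x) x 100 (y) mm, its flat top 84 mm above the bench, which carries the nut. Walls stand at +y, -y and +x (see press_mouth); the -x side, roughly facing the robot, is open.
- press_mouth (a point): Mid-point between the front edges of the two cheek walls: press x -42, y 0, z 84 mm. Cheeks: 8 mm thick, inner faces at y +58 and -58, from x -42 to +68, top 118 mm above the bench. Back wall: inner face x +60, top 104 mm. The seated wrench's handle sticks out through this mouth and swings about 48 degrees either side of the press's -x direction before it meets a cheek.
- nut (a joint): Turn of the nut about the press's vertical axis, in rad, growing as it is tightened (clockwise seen from above). Starts between 0 and 0.5; its hard stop (fully tight) is at 2.4. It stays where it is left and takes about 0.25 N m to turn.
- nut_top (a point): Centre of the top of the steel hex nut, on its axis, 104 mm above the bench; turns with the nut: z up, x to one of its corners (at joint 0 this is the press's x; yaw falls as the joint grows). 36 mm across flats, 20 mm high, upper edge bevelled over its last 5 mm. Oiled. A 22 mm round stud runs through it to 8 mm above its top.
- wrench: Loose straight steel ring wrench, 0.3 kg, 270 mm long. Origin: centre of the big hex bore at the ring's underside; z up, handle along -x. Big ring 59 mm outside, 14 mm high; bore 38.6 mm across flats, through, two corners on the x axis: fits the nut every 60 degrees with 8 degrees of play either way, down to the pressure plate. Handle 13 mm wide, z 1 to 13 mm. Small 32 mm ring at x -225, not used.
- wrench_grip (a point): Point on the wrench's handle where to grip it, close to its centre of mass: 115 mm from the big bore's centre (wrench x -115 mm), mid-width and mid-height (7 mm above the wrench's origin). When the wrench lies on its rest this point is about 44 mm above the bench, over the middle of the rest. Left unheld on the nut, the wrench sags and cocks on it: keep hold of it there.
- rest: Wooden wrench rest fixed to the bench. Origin: centre of the underside, z up. Base 170 (x) x 90 (y) x 8 mm with two bars across it, centred at x +60 and -60 mm, each 16 mm wide (x), 80 mm long (y), flat tops 38 mm above the bench. The wrench lies along x across both bars, its grip point over the rest's middle, the big ring beyond the +x bar.
- bowl: Bystander: loose terracotta-coloured mixing bowl, 110 mm wide, 65 mm high; origin at the centre of its underside.
- bin: Bystander: loose grey open parts bin, 100 x 130 x 60 mm; origin at the centre of its underside.
- cast: Bystander: loose cream plaster cast of a tooth arch, 45 x 60 x 26 mm; origin at the centre of its underside.
Mind the look-alikes: they are no part of the job. Of the things that look like the rest, the largest one is meant. There is more than one size of the press; the job needs the larger.

How it is judged (in metres and radians):
On the way, in this order (a step that is already met when the one before it is completed fails the run):
1. the wrench's ring is seated over the nut (horizontal distance between wrench and nut_top below 0.006 m and z of wrench in the frame of nut_top below -0.01 m and value of joint nut below 1.8 rad), for 0.1 s.
2. the nut has been brought to its stop with the wrench on it (value of joint nut above 2.32 rad and horizontal distance between wrench and nut_top below 0.006 m and z of wrench in the frame of nut_top below -0.003 m), for 0.1 s.
At the end, for the whole second after the job is handed in: The nut stands at its stop (joint above 2.28 of 2.4 rad), and the wrench lies level and still across both bars of its rest: grip point within 35 mm of the rest's middle, either way round, within 0.4 rad of the rest's length (value of joint nut above 2.28 rad and horizontal distance between wrench_grip and rest below 0.035 m and z of wrench_grip in the frame of rest between 0.036 and 0.056 m and angle between the x axis of wrench and the x axis of rest, either way round below 0.4 rad and (angle between wrench's own z axis and vertical below 0.1 rad or angle between wrench's own z axis and vertical above 3.04 rad) and linear speed of wrench below 0.02 m/s); the robot touches nothing.
It fails at once if the fingers touch the nut (contact force between the fingers and nut above 0.5 N).
It fails at once if the bowl is moved more than 30 mm (distance of bowl from where it was at the start of the episode above 0.03 m).
It fails at once if the bin is moved more than 30 mm (distance of bin from where it was at the start of the episode above 0.03 m).
It fails at once if the cast is moved more than 30 mm (distance of cast from where it was at the start of the episode above 0.03 m).
It also fails if it takes over 72 s, if anything falls off the work surface, if the arm or the gripper's body presses on something with over 40 N, if the wrist force passes 120 N, or if a joint passes its speed limit or range.

ROBOT

A 6-joint arm with a two-finger parallel gripper is mounted at the origin on the work surface. World frame = base frame: x ahead of the robot, y to its left, z up, the work surface at z = 0. Lengths are in mm, angles in rad, forces in N, time in s.
With the tool pointing down it reaches from about 350 to 875 mm from the base axis. Payload 4.2 kg.
Tool frame: the origin (TCP) lies midway between the tips of the shut fingers; the grasp point (between the pads) lies 19 mm behind it; z points along the fingers, y is the direction in which the jaws open and shut (so a half turn about z gives the same grasp; the last joint's range is limited). The gripper opens to 85 mm and grips with 20 to 120 N. Pads are 22 mm wide; open, the fingers measure 114 mm over their backs; the gripper's body (76 mm by 85 mm) begins 54 mm behind the grasp point. The pads swing forward as they close: fully open they stand 13 mm farther back than shut.
Start: joints at [-0.903, 0.385, 0.008, 0, -1.194, -0.259], TCP at [248.456, -573.471, 231.312] pointing down, gripper open.
Joint ranges: [-3.14, 3.14], [-1.21, 2.06], [-1.07, 1.41], [-3.16, 2.05], [-2.99, -0.16], [-3.1, 3.1]. Speed limits (rad/s): [2.79, 2.79, 3.14, 3.14, 3.14, 3.14].

INTERFACE

Orientations are given as a unit quaternion [x, y, z, w].
In Python, from bench import read_state, get_image, job_done, search_frame, regions_of gives the robot as it stands.
- The arm moves only by the tool servo_tool, never from a script. Its arguments are lists of equal length, an entry for each row: "turn": the turn, a rotation vector about the world's x, y, z in rad, a list of three; "dp": the shift along the world's x, y, z in m, a list of three; "fingers": the finger opening in m, from 0 to 0.0854. In form: {"turn": [[rx, ry, rz], ...], "dp": [[tx, ty, tz], ...], "fingers": [fingers, ...]}. A call has exactly 5 rows; each row shifts and turns the pose as measured when the row begins; what a row does not reach is not made up. A row lasts 1/8 s, in which the tool goes at most 62.5 mm and 10.7 degrees, less where a joint would pass 70% of its speed; a pose out of reach is approached as far as the arm can. A call is refused whole if a number of a shift passes 0.0625 or a number of a turn 0.188, either way. A call with a gripper value outside its range is refused whole. The fingers move at their own pace and stop on an object; the grip force is fixed at half the most. Time passes only in rows, so rows that do not move let the fingers close, or fill a call up. It gives the time, the measured TCP pose, the force and the opening at its end, in the units of the state.
- read_state(): the state, without advancing time (a new reading comes with each control period).
- get_image(name): name is "scene" or "top" or "wrist"; returns a dict with "img" (420x560x3 uint8, red, green, blue), "vfov" (degrees; the focal length in pixels is half the picture's height over the tangent of half this angle, whatever the lens; pixels are square), "cx", "cy" (the principal point, pixels), "world_from_camera" (4x4, takes a point from camera to world coordinates); the wrist camera has in their place "mount" (4x4, takes a point from camera to tool coordinates, whose origin is the TCP and whose axes are the flange's). Camera axes: x right, y down, z forward; pixel columns grow to the right and rows downward; lengths in mm; the calibration is good to about 2 mm. The wrist camera is an equidistant fisheye: a pixel r from the principal point sees the ray r / f radians off the axis. A picture is of the moment at which its call begins: read the wrist's pose just before it. There is no depth.
- job_done(): hands the job in, once; it reports no verdict.
Trained networks look in the newest picture that a camera, given by its name, has taken for a name from the list of things; names that differ only in an ending like _2 or _b are one class to them, and where a whole thing is asked for, a point or a joint stands for the part that bears it (a point fixed in the world has none). Each returns a list of dicts, best first, with "score" (0 to 1); they miss things now and then, are a little off and sometimes report something else, mostly with a low value. They report only what shows in the picture. A call takes as long as a camera call. They do not tell look-alikes from the thing itself.
- search_frame(query, camera): "box" ([left, top, width, height] in pixels, round what is visible of it).
- regions_of(query, camera): "region" (420x560 bool, what is visible of it) and "box" ([left, top, width, height] in pixels, round what is visible of it).
The state is a dict: "clock": time; "joints": joint angles; "joint_vel": joint speeds; "joint_efforts": joint torques, N m; "position": TCP position; "ee_rot": TCP orientation; "contact_force": force on the tool from outside, world axes, zero at the start; "wrist_torque": the same for the moment, N m; "gripper_width": finger opening in mm.
Only numpy, scipy, OpenCV 4.12 (cv2) and the standard library are available. Lean on these libraries where they do the work, as an engineer would, in place of code of your own. Each camera call takes 0.05 s, during which the arm holds its last target. There are 200 camera calls.

## Working session

There is one attempt and no reset: what is moved stays moved. The work goes in short steps, Python scripts to look and compute and a tool call to move; the robot and the scene stay as the last step left them, time stands still between calls to the robot, and variables do not carry over. Pictures are saved under pics/ and viewed, about 8 in all and at most 12, crops included, and the job is handed in when it is done.

Besides the shell and the picture viewer there is one more tool, called after "Call:" as name(argument=value, ...) on one line, values as JSON. servo_tool: Moves the arm, as the interface text tells. Its arguments: {"type":"object","properties":{"turn":{"type":"array","items":{"type":"array","items":{"type":"number"}}},"dp":{"type":"array","items":{"type":"array","items":{"type":"number"}}},"fingers":{"type":"array","items":{"type":"number"}}},"required":["turn","dp","fingers"]}

```bash
mkdir -p pics; ls
cat > h.py <<'E'
import numpy as np, cv2
from bench import *
from scipy.spatial.transform import Rotation as R
def save(n,im): cv2.imwrite('pics/'+n+'.png',cv2.cvtColor(im,cv2.COLOR_RGB2BGR))
def f(d): return 210/np.tan(np.radians(d['vfov']/2))
def ray(d,u,v):
    return np.array([(u-d['cx'])/f(d),(v-d['cy'])/f(d),1.])
def pt(d,u,v,z):
    T=np.array(d['world_from_camera']); r=T[:3,:3]@ray(d,u,v); o=T[:3,3]
    return o+r*(z-o[2])/r[2]
def proj(d,P):
    T=np.linalg.inv(np.array(d['world_from_camera'])); p=T[:3,:3]@np.array(P,float)+T[:3,3]
    return np.array([d['cx']+f(d)*p[0]/p[2],d['cy']+f(d)*p[1]/p[2]])
E
python3 - <<'E'
from h import *
s=read_state(); print(s['clock'],s['position'],s['ee_rot'])
for c in ['top','scene']:
    d=get_image(c); save(c+'0',d['img']); print(c,d['vfov'],d['cx'],d['cy'],np.round(d['world_from_camera'],3).tolist())
    for q in ['press','nut','wrench','rest','bowl','bin','cast']:
        for r in search_frame(q,c):
            if r['score']<.3: continue
            b=r['box'];print(q,round(r['score'],2),np.round(b,0), np.round(pt(d,b[0]+b[2]/2,b[1]+b[3]/2,40)[:2]))
E
```

```text
pics
0.0 [ 248.2260593  -572.93467499  230.20459944] [-2.02877979e-01  9.79203388e-01  1.08489468e-03 -2.72389906e-04]
top 46.90037711396893 278.3992956959638 205.7758142990784 [[0.005, -0.998, 0.069, 500.801], [-1.0, -0.005, -0.004, -0.681], [0.004, -0.069, -0.998, 1204.712], [0.0, 0.0, 0.0, 1.0]]
press 0.89 [299.  87.  54.  54.] [ 807. -121.]
press 0.74 [311. 160.  72.  68.] [ 610. -172.]
nut 0.65 [322. 114.  10.   4.] [ 802. -123.]
nut 0.55 [346. 187.  14.  24.] [ 598. -185.]
nut 0.4 [172. 152.  34. 113.] [575. 210.]
wrench 0.65 [169. 153.  38. 112.] [571. 212.]
rest 0.88 [117. 257.  30.  54.] [393. 343.]
rest 0.68 [166. 179.  47.  74.] [555. 209.]
rest 0.67 [251. 179.  35.  48.] [588.  19.]
bowl 0.62 [411. 154.  47.  46.] [ 653. -384.]
bin 0.68 [ 69. 167.  72.  58.] [603. 413.]
cast 0.62 [259. 255.  29.  27.] [431.   7.]
cast 0.59 [170. 153.  35. 112.] [573. 213.]
scene 52.87631460654564 271.9739655638039 209.54148655822183 [[-0.383, 0.549, -0.743, 1410.703], [0.924, 0.244, -0.295, 336.714], [0.02, -0.8, -0.6, 762.871], [0.0, 0.0, 0.0, 1.0]]
press 0.72 [162. 244.  48.  52.] [ 820. -113.]
press 0.57 [176. 177.  69.  72.] [ 603. -171.]
nut 0.59 [183. 255.   7.   9.] [ 789. -133.]
nut 0.47 [202. 195.  15.   9.] [ 546. -203.]
wrench 0.98 [320. 215.  51.  62.] [584. 215.]
rest 0.62 [249. 221.  44.  34.] [631.  26.]
rest 0.6 [390. 209.  37.  38.] [443. 353.]
bowl 0.57 [121. 185.  36.  36.] [ 643. -380.]
bin 0.89 [389. 246.  71.  68.] [625. 415.]
cast 0.57 [277. 198.  24.  15.] [476.  17.]
```

Run:
```python
from h import *
a=cv2.imread('pics/top0.png'); 
c=a[70:320,60:480]
cv2.imwrite('pics/topc.png',cv2.resize(c,None,fx=1.9,fy=1.9,interpolation=cv2.INTER_CUBIC))
```

```text
(no output)
```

View pics/topc.png

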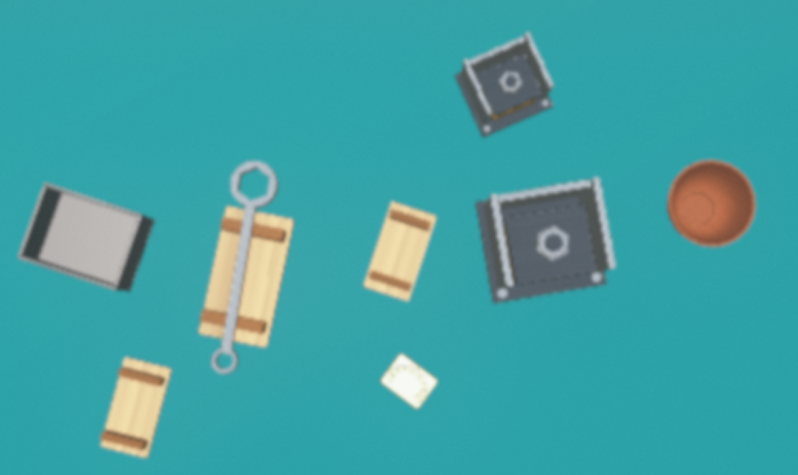

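Picture 1 shows three wooden rests, at full-frame pixels (188,215), (271,203) and (132,284). The one at (188,215) is the largest and carries the wrench. There are two presses, at (347,197) and (326,114). The one at (347,197) is larger, and its mouth faces down in the image, towards the robot. I'll pass over that press first and look with the wrist camera.

Call:
servo_tool(turn=[[0,0,-0.1],[0,0,-0.1],[0,0,-0.1],[0,0,0],[0,0,0]], dp=[[0.03,0.05,0.015],[0.03,0.05,0.015],[0.03,0.05,0.01],[0.03,0.05,0.01],[0.03,0.05,0]], fingers=[0.08,0.08,0.08,0.08,0.08])

```text
clock: 1.42
position: [400.1, -319.3, 281.8]
ee_rot: [-0.045, 0.999, 0.0, 0.001]
contact_force: [2.6, 0.1, -0.8]
gripper_width: 79.9
```

Call:
servo_tool(turn=[[0,0,0],[0,0,0],[0,0,0],[0,0,0],[0,0,0]], dp=[[0.03,0.05,0],[0.03,0.05,0],[0.02,0.04,0],[0,0,0],[0,0,0]], fingers=[0.08,0.08,0.08,0.08,0.08])

```text
clock: 2.05
position: [483.7, -171.2, 283.3]
ee_rot: [-0.048, 0.999, -0.0, 0.003]
contact_force: [-0.2, 0.7, -0.5]
gripper_width: 79.7
```

```bash
cat >> h.py <<'E'
def wpose(d,s):
    T=np.eye(4);T[:3,:3]=R.from_quat(s['ee_rot']).as_matrix();T[:3,3]=s['position'];return T@np.array(d['mount'])
def wpt(d,s,u,v,z):
    T=wpose(d,s); x,y=u-d['cx'],v-d['cy']; r=np.hypot(x,y); t=r/f(d)
    k=np.sin(t)/r if r>1e-6 else 0
    g=T[:3,:3]@np.array([x*k,y*k,np.cos(t)]); o=T[:3,3]; return o+g*(z-o[2])/g[2]
def wproj(d,s,P):
    p=np.linalg.inv(wpose(d,s))@np.r_[P,1.]; a=np.hypot(p[0],p[1]); t=np.arctan2(a,p[2])*f(d)
    return np.array([d['cx']+t*p[0]/a,d['cy']+t*p[1]/a])
def ortho(d,s,c,z,h=100,px=4):
    "rectified view of plane z: image right=+x up=+y; c centre, half size h mm"
    n=2*h*px; X,Y=np.meshgrid(c[0]-h+(np.arange(n)+.5)/px,c[1]+h-(np.arange(n)+.5)/px)
    Q=np.stack([X.ravel(),Y.ravel(),np.full(X.size,z)],1)
    p=(np.linalg.inv(wpose(d,s))@np.c_[Q,np.ones(len(Q))].T)[:3]; a=np.hypot(p[0],p[1]); t=np.arctan2(a,p[2])*f(d)
    return cv2.remap(d['img'],(d['cx']+t*p[0]/a).reshape(n,n).astype(np.float32),(d['cy']+t*p[1]/a).reshape(n,n).astype(np.float32),cv2.INTER_LINEAR)
E
python3 - <<'E'
from h import *
s=read_state(); d=get_image('wrist'); print(s['clock'],np.round(s['position'],1),np.round(s['ee_rot'],3),s['joints'])
print(d['vfov'],d['cx'],d['cy'],np.round(d['mount'],3).tolist())
save('w1',d['img'])
for q in ['press','nut']:
    for r in search_frame(q,'wrist'):
        b=r['box'];z=104 if q=='nut' else 84; print(q,round(r['score'],2),np.round(b),np.round(wpt(d,s,b[0]+b[2]/2,b[1]+b[3]/2,z)))
d2=dict(np.load) if 0 else None
im=ortho(d,s,(598,-185),104,75,4); save('o1',im)
cv2.imwrite('pics/v1.png',np.hstack([cv2.resize(cv2.imread('pics/w1.png'),(0,0),fx=.5,fy=.5) if 0 else cv2.imread('pics/o1.png')]))
E
```

```text
2.05 [ 483.7 -171.2  283.3] [-0.048  0.999 -0.     0.003] [-2.35519049e-02  1.55148451e-01 -1.77321289e-01 -1.96805329e-04
 -1.23306136e+00 -1.45015257e+00]
65.70646984690485 275.8104342208548 210.58331271261733 [[-0.001, -0.954, -0.3, 76.18], [1.0, -0.0, -0.001, 0.07], [0.0, -0.3, 0.954, -142.553], [0.0, 0.0, 0.0, 1.0]]
press 0.95 [249. 338.  68.  29.] [ 720. -139.   84.]
press 0.89 [204. 206. 123. 134.] [ 595. -172.   84.]
press 0.2 [472. 178.  75. 146.] [544. 168.  84.]
nut 0.7 [253. 264.  31.  32.] [ 593. -170.  104.]
```

View pics/o1.png

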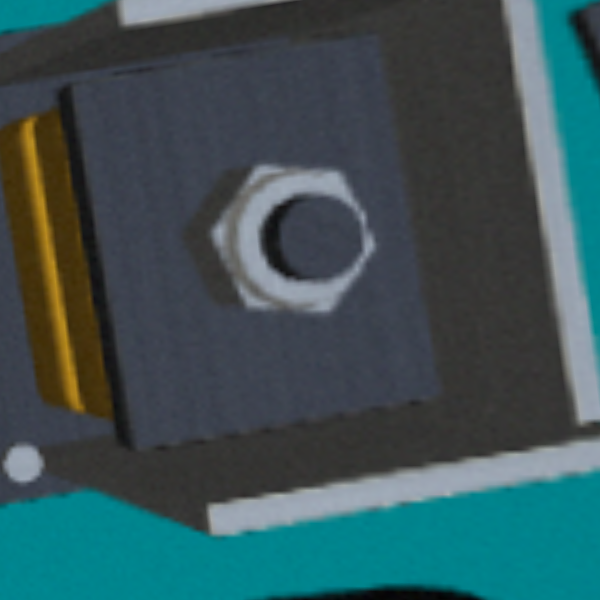

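Picture 2 is a rectified view of the nut: centre at px (295,240) and six clean corners. That puts the nut axis at about (598,-170), the press yaw at +9° and the nut corner yaw at about -5.5°, so the joint is near 0.25. Next I'll go to the wrench.

Call:
servo_tool(turn=[[0,0,-0.09],[0,0,-0.09],[0,0,-0.08],[0,0,0],[0,0,0]], dp=[[0.01,0.055,0],[0.01,0.055,-0.01],[0.01,0.055,-0.01],[0.01,0.055,-0.01],[0.01,0.055,-0.01]], fingers=[0.06,0.06,0.06,0.06,0.06])

```text
clock: 2.82
position: [533.7, 101.4, 244.1]
ee_rot: [0.096, 0.995, -0.0, 0.005]
contact_force: [-0.4, -1.1, 0.1]
gripper_width: 60.2
```

Call:
servo_tool(turn=[[0,0,0],[0,0,0],[0,0,0],[0,0,0],[0,0,0]], dp=[[0.01,0.05,-0.01],[0.01,0.05,-0.01],[0.005,0.01,0],[0,0,0],[0,0,0]], fingers=[0.06,0.06,0.06,0.06,0.06])

```text
clock: 3.45
position: [560.3, 212.0, 222.4]
ee_rot: [0.098, 0.995, -0.001, 0.004]
contact_force: [0.6, -0.2, 0.8]
gripper_width: 59.7
```

Run:
```python
from h import *
s=read_state(); d=get_image('wrist'); print(s['clock'],np.round(s['position'],1),np.round(s['ee_rot'],3),s['joints'])
for q in ['wrench','rest']:
    for r in regions_of(q,'wrist')[:3]:
        b=r['box'];print(q,round(r['score'],2),np.round(b),np.round(wpt(d,s,b[0]+b[2]/2,b[1]+b[3]/2,50)))
save('o2',ortho(d,s,(570,217),51,150,2))
```

```text
3.45 [560.3 212.  222.4] [ 0.098  0.995 -0.001  0.004] [ 0.63564603  0.34380014 -0.08035155  0.00845625 -1.1422814  -2.40644581]
wrench 0.58 [265.  58.  49. 252.] [560. 225.  50.]
rest 0.8 [343.   0.  57.  64.] [424. 334.  50.]
rest 0.76 [239. 103.  84. 147.] [550. 218.  50.]
rest 0.71 [105. 190.  55.  88.] [580.  45.  50.]
```

View pics/o2.png

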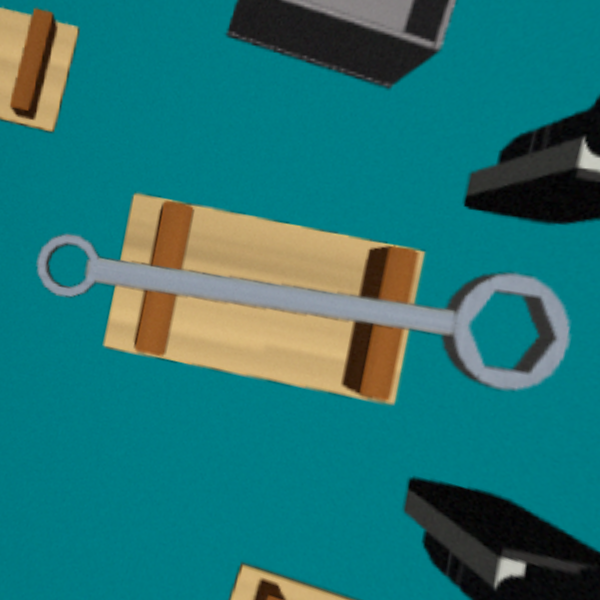

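Picture 3 shows the wrench on its rest, ring centre at px (512,331) and small ring at px (69,265). The spacing is 224 mm, as it should be. That gives the ring at (676,201.5), yaw -8.5° and the grip point at (562,218.5). The rest's middle is about (561,217) with yaw -11°. Now I'll descend and grip.

Call:
servo_tool(turn=[[0,0,0.045],[0,0,0],[0,0,0],[0,0,0],[0,0,0]], dp=[[0.002,0.0065,-0.05],[0,0,-0.05],[0,0,-0.05],[0,0,-0.04],[0,0,-0.005]], fingers=[0.06,0.06,0.06,0.06,0.06])

```text
clock: 4.22
position: [564.2, 215.7, 28.3]
ee_rot: [0.077, 0.997, 0.002, 0.009]
contact_force: [0.5, -0.1, -0.4]
gripper_width: 60.1
```

```bash
cat >> h.py <<'E'
def ty(s=None):
    s=s or read_state(); M=R.from_quat(s['ee_rot']).as_matrix(); return np.degrees(np.arctan2(M[1,1],M[0,1])),np.round(M[:,2],4)
E
python3 - <<'E'
from h import *
s=read_state(); print(s['position'],ty(s),s['contact_force'],s['wrist_torque'])
E
```

```text
[564.15926493 215.67754529  28.26961759] (np.float64(81.16356843617382), array([ 0.0185,  0.0029, -0.9998])) [ 0.5139621  -0.06469099 -0.43675163] [-0.03482164  0.02706548 -0.025998  ]
```

Call:
servo_tool(turn=[[-0.003,0.018,0.005],[0,0,0],[0,0,0],[0,0,0],[0,0,0]], dp=[[-0.002,0.003,-0.003],[0,0,0],[0,0,0],[0,0,0],[0,0,0]], fingers=[0.06,0.03,0.0,0.0,0.0])

```text
clock: 4.85
position: [565.1, 220.4, 31.2]
ee_rot: [0.074, 0.997, 0.003, 0.004]
contact_force: [0.5, 0.5, -2.2]
gripper_width: 11.5
```

Run:
```python
from h import *
s=read_state(); print(s['position'],ty(s),s['contact_force'],s['wrist_torque'],s['gripper_width'])
```

```text
[565.06896865 220.35540702  31.16277619] (np.float64(81.4710273463406), array([ 0.0076,  0.0052, -1.    ])) [ 0.49929237  0.51318632 -2.21320608] [-0.01226731  0.04883755  0.01976668] 11.535216015258582
```

Call:
servo_tool(turn=[[0,0,0],[0,0,0],[0,0,0],[0,0,0],[0,0,0]], dp=[[0,0,0],[0,0,0],[0,0,0],[0,0,0],[0,0,0]], fingers=[0.04,0.04,0.04,0.04,0.04])

```text
clock: 5.48
position: [565.7, 220.7, 31.8]
ee_rot: [0.074, 0.997, 0.003, 0.004]
contact_force: [-0.7, 0.1, 0.2]
gripper_width: 39.9
```

Run:
```python
from h import *
for i in range(4):
    s=read_state(); print(s['clock'],s['position'],ty(s),s['joint_vel'],s['gripper_width'])
    get_image('top')
```

```text
5.475 [565.66919416 220.704314    31.83292478] (np.float64(81.50134784946172), array([ 0.0091,  0.0058, -0.9999])) [ 0.00083941 -0.00197608  0.00117151  0.00101805 -0.0013641  -0.0021062 ] 39.94534001884625
5.525 [565.70339086 220.71787923  31.87871936] (np.float64(81.50031672122361), array([ 0.0092,  0.0059, -0.9999])) [-0.00142792  0.00027385  0.00047178  0.00047912  0.00016037 -0.00159821] 40.090583937695236
5.575 [565.69010899 220.70980886  31.85972644] (np.float64(81.50497036109314), array([ 0.0092,  0.0059, -0.9999])) [ 0.00130044  0.00053606 -0.00193379 -0.00139681 -0.00014471 -0.00076961] 39.69341496657901
5.625 [565.64898074 220.6808219   31.8389938 ] (np.float64(81.50433472785676), array([ 0.0091,  0.0058, -0.9999])) [ 0.00053162  0.00012623 -0.00273776  0.0001368  -0.0010098   0.00053116] 40.175875074092474
```

Call:
servo_tool(turn=[[-0.005,0.009,0],[0,0,0],[0,0,0],[0,0,0],[0,0,0]], dp=[[-0.003,-0.002,-0.007],[0,0,-0.001],[0,0,-0.001],[0,0,0],[0,0,0]], fingers=[0.03,0.0,0.0,0.0,0.0])

```text
clock: 6.3
position: [562.5, 218.7, 23.4]
ee_rot: [0.074, 0.997, 0.0, -0.0]
contact_force: [-0.1, 0.6, 1.0]
gripper_width: 11.9
```

Run:
```python
from h import *
s=read_state(); print(s['position'],ty(s),s['contact_force'],s['wrist_torque'],s['gripper_width'])
```

```text
[562.48824025 218.67716875  23.44832144] (np.float64(81.5299562192898), array([-2.e-04,  3.e-04, -1.e+00])) [-0.12960463  0.59568327  1.03065195] [-0.00959815  0.12664208 -0.02361195] 11.897174501991284
```

Call:
servo_tool(turn=[[0,0,0],[0,0,0],[0,0,0],[0,0,0],[0,0,0.1]], dp=[[0,0,0.02],[0,0,0.04],[0,0,0.05],[0,-0.03,0.04],[0,-0.05,0]], fingers=[0,0,0,0,0])

```text
clock: 6.92
position: [559.4, 137.8, 172.0]
ee_rot: [0.021, 1.0, -0.003, -0.004]
contact_force: [0.2, -1.0, -3.3]
gripper_width: 11.8
```

Call:
servo_tool(turn=[[0,0,0.12],[0,0,0.12],[0,0,0.12],[0,0,0.12],[0,0,0.12]], dp=[[0,-0.055,0],[-0.005,-0.055,0],[-0.01,-0.055,0],[-0.01,-0.055,0],[-0.01,-0.05,0]], fingers=[0,0,0,0,0])

```text
clock: 7.55
position: [520.1, -139.4, 168.1]
ee_rot: [-0.286, 0.958, -0.003, -0.006]
contact_force: [0.8, -0.1, -2.0]
gripper_width: 11.6
```

Run:
```python
from h import *
s=read_state(); print(s['position'],ty(s),s['contact_force'],s['wrist_torque'],s['gripper_width'],s['joints'])
```

```text
[ 520.06092176 -139.43299993  168.12108779] (np.float64(123.18883422871706), array([-0.0091, -0.0092, -0.9999])) [ 0.83482907 -0.14324034 -1.98456313] [ 0.03588808 -0.11732068  0.03142798] 11.578523555997759 [ 0.04444119  0.29788095 -0.29653158  0.01050979 -0.98593234 -1.04184427]
```

Call:
servo_tool(turn=[[0,0,0.1],[0,0,0.1],[0.009,-0.009,0.09],[0,0,0],[0,0,0]], dp=[[0.002,-0.045,0],[0.002,-0.045,0],[0.002,-0.03,0],[0,0,0],[0,0,0]], fingers=[0,0,0,0,0])

```text
clock: 8.18
position: [520.9, -265.4, 162.6]
ee_rot: [-0.422, 0.907, 0.002, -0.003]
contact_force: [1.1, -0.2, -2.7]
gripper_width: 11.6
```

Run:
```python
from h import *
s=read_state(); print(s['position'],ty(s),s['contact_force'],s['wrist_torque'],s['gripper_width'],s['joints'])
d=get_image('wrist')
c=(598,-170)
save('o3',np.hstack([ortho(d,s,c,99,65,3),ortho(d,s,c,s['position'][2]+13.6+14,65,3)]))
```

```text
[ 520.933541   -265.35832638  162.61032654] (np.float64(139.9124327758624), array([-0.0068,  0.0019, -1.    ])) [ 1.0953802  -0.1704124  -2.69754559] [ 0.02583232 -0.00295983  0.01596325] 11.642829938071177 [-1.94576758e-01  3.77146551e-01 -1.86632930e-01 -6.81464749e-04
 -1.01403467e+00 -5.04711859e-01]
```

View pics/o3.png

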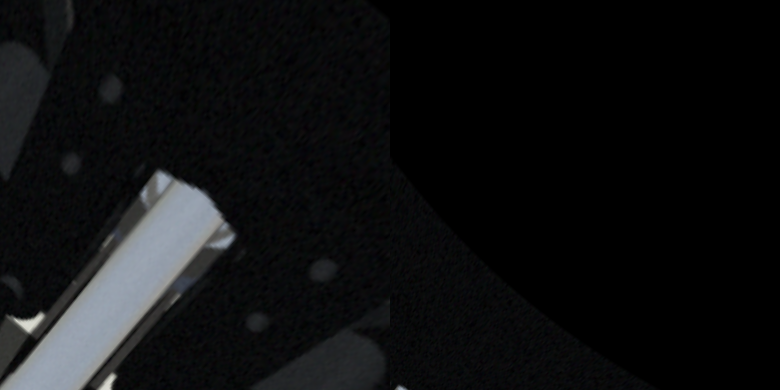

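Picture 4: the gripper body hides the ring from the wrist camera when the wrench is held. I'll use the top camera for the ring, and refine the nut from the saved pictures.

Run:
```python
from h import *
# nut hull from saved rectified wrist view (plane 104, 4px/mm)
g=cv2.cvtColor(cv2.imread('pics/o1.png'),cv2.COLOR_BGR2GRAY)
m=(g>125).astype(np.uint8); m[:150]=0;m[330:]=0;m[:,:190]=0;m[:,400:]=0
p=cv2.findNonZero(m); h=cv2.convexHull(p); M=cv2.moments(h); c=np.array([M['m10']/M['m00'],M['m01']/M['m00']])
A=M['m00']/16; print('hull centre px',c,'area mm2',A,'(hex 36AF=1122)')
q=h[:,0].astype(float)-c; ang=np.arctan2(-q[:,1],q[:,0]); r=np.hypot(*q.T)
best=max(np.arange(-30,30,.5),key=lambda t:-sum(abs(r/4-18/np.cos((np.abs((ang-np.radians(t))%(np.pi/3))-np.pi/6)))))
print('corner yaw',best)
w=np.array([598-75+c[0]/4,-185+75-c[1]/4,104]); cam=np.array([408.,-178,425.8]); print(w, cam+(w-cam)*(cam[2]-99)/(cam[2]-104))
# top start view
d=get_image('top'); 
a=cv2.imread('pics/top0.png'); g=cv2.cvtColor(a,cv2.COLOR_BGR2GRAY)
m=((g>110)).astype(np.uint8); mm=np.zeros_like(m); mm[185:212,338:364]=m[185:212,338:364]
h=cv2.convexHull(cv2.findNonZero(mm)); M=cv2.moments(h); u,v=M['m10']/M['m00'],M['m01']/M['m00']; print('top nut',u,v,M['m00'],pt(d,u,v,99)[:2])
save('t1',cv2.resize(d['img'][140:260,280:420],None,fx=5,fy=5,interpolation=cv2.INTER_CUBIC))
```

```text
hull centre px [293.84640741 238.45716247] area mm2 1077.59375 (hex 36AF=1122)
corner yaw 1.5
[ 596.46160185 -169.61429062  104.        ] [ 599.38984302 -169.48399681   99.        ]
top nut 350.5341207349081 197.45997375328082 254.0 [ 596.83853314 -170.38447372]
```

View pics/t1.png

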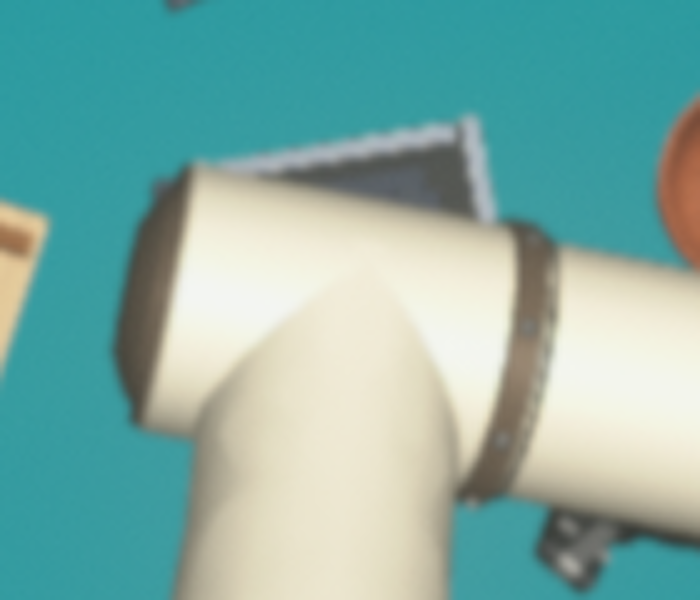

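Run:
```python
from h import *
from scipy.optimize import minimize
def hexm(c,af,t,sh,px):
    a=np.radians(t)+np.arange(6)*np.pi/3; q=np.c_[c[0]+af/3**.5*px*np.cos(a),c[1]-af/3**.5*px*np.sin(a)]
    m=np.zeros(sh,np.uint8); cv2.fillConvexPoly(m,np.round(q*16).astype(np.int32),1,shift=4); return m
def fit(M,c0,px,af0):
    cost=lambda p:-(lambda h:(h&M).sum()/(h|M).sum())(hexm(p[:2],p[2],p[3],M.shape,px))
    return min((minimize(cost,[c0[0],c0[1],af0,t],method='Nelder-Mead',options=dict(initial_simplex=np.array([[0,0,0,0],[8,0,0,0],[0,8,0,0],[0,0,2,0],[0,0,0,6]])+[c0[0],c0[1],af0,t])) for t in range(-25,30,10)),key=lambda r:r.fun)
g=cv2.cvtColor(cv2.imread('pics/o1.png'),cv2.COLOR_BGR2GRAY)
for th in (110,125,140):
    m=(g>th).astype(np.uint8); m[:150]=0;m[330:]=0;m[:,:190]=0;m[:,400:]=0
    h=cv2.convexHull(cv2.findNonZero(m)); H=np.zeros_like(m); cv2.fillConvexPoly(H,h,1)
    r=fit(H,(294,239),4,36); print('nut',th,np.round(r.x,2),round(r.fun,3))
o=cv2.imread('pics/o2.png'); b=o.astype(int); met=((b[:,:,2]>85)&(abs(b[:,:,0]-b[:,:,2])<60)).astype(np.uint8)
met[:250]=0;met[410:]=0;met[:,:440]=0
n,l,st,ce=cv2.connectedComponentsWithStats(met); i=1+np.argmax(st[1:,4]); R_=(l==i).astype(np.uint8)
cs,_=cv2.findContours(R_,cv2.RETR_CCOMP,cv2.CHAIN_APPROX_NONE); out=max(cs,key=cv2.contourArea)
pts=out[:,0]; pts=pts[pts[:,0]>470]; 
A=np.c_[2*pts,np.ones(len(pts))]; x=np.linalg.lstsq(A,(pts**2).sum(1),rcond=None)[0]; print('ring circle',x[:2],'r mm',np.sqrt(x[2]+x[0]**2+x[1]**2)/2)
# press plate edges angle from wrist o1 : plate fit
g2=cv2.GaussianBlur(g,(5,5),0); print(g2[250,20:130:10], g2[250,370:450:10])
```

```text
nut 110 [293.52 238.61  35.79  -4.09] -0.984
nut 125 [293.5  238.5   35.14  -4.24] -0.984
nut 140 [293.79 238.61  34.53  -4.99] -0.985
ring circle [510.39887441 331.24721997] r mm 28.575536256908595
[ 50  50  80 123  50  50  57  23  52  65  66] [135  70  65  65  65  58  55  54]
```

Picture 5: the arm hides the nut from the top camera. I'll rely on the wrist fits: nut (598.7,-169.5), corner yaw -4.3°, and ring 114 mm ahead of the TCP. I'll line up just above the stud, then seat the ring.

Call:
servo_tool(turn=[[-0.002,-0.006,0.037],[0,0,0],[0,0,0],[0,0,0],[0,0,0]], dp=[[0.0076,0.006,-0.02],[0,0,-0.02],[0,0,-0.012],[0,0,0],[0,0,0]], fingers=[0,0,0,0,0])

```text
clock: 8.9
position: [530.7, -255.0, 111.4]
ee_rot: [-0.442, 0.897, -0.001, 0.001]
contact_force: [-0.6, -0.5, -3.1]
gripper_width: 12.2
```

```bash
cat > st.py <<'E'
from h import *
s=read_state(); y,z=ty(s); a=np.radians(y-90); p=s['position']
print(round(s['clock'],2),'pos',np.round(p,1),'wyaw',round(y-90,1),'z',z,'ring',np.round(p[:2]+114*np.array([np.cos(a),np.sin(a)]),1),'oz',round(p[2]+13.6,1),'F',np.round(s['contact_force'],1),'T',np.round(s['wrist_torque'],2),s['gripper_width'])
E
python3 st.py
```

```text
8.9 pos [ 530.7 -255.   111.4] wyaw 52.5 z [ 0.0031 -0.0015 -1.    ] ring [ 600.1 -164.5] oz 125.0 F [-0.6 -0.5 -3.1] T [0.04 0.02 0.05] 12.207310113009491
```

Call:
servo_tool(turn=[[0,0,0],[0,0,0],[0,0,0],[0,0,0],[0,0,0]], dp=[[-0.001,-0.004,-0.004],[0,0,0],[0,0,0],[0,0,0],[0,0,0]], fingers=[0,0,0,0,0])

```text
clock: 9.52
position: [530.5, -259.8, 109.1]
ee_rot: [-0.442, 0.897, -0.003, 0.002]
contact_force: [0.5, 0.2, -1.6]
gripper_width: 12.3
```

```bash
python3 st.py
```

```text
9.53 pos [ 530.5 -259.8  109.1] wyaw 52.5 z [ 0.0065 -0.0024 -1.    ] ring [ 600.  -169.4] oz 122.7 F [ 0.5  0.2 -1.6] T [0.04 0.05 0.05] 12.349797299024875
```

Call:
servo_tool(turn=[[0.002,0.006,0],[0,0,0],[0,0,0],[0,0,0],[0,0,0]], dp=[[-0.001,0,-0.008],[0,0,-0.007],[0,0,-0.005],[0,0,-0.004],[0,0,-0.003]], fingers=[0,0,0,0,0])

```text
clock: 10.15
position: [528.7, -260.2, 79.9]
ee_rot: [-0.442, 0.897, 0.0, -0.001]
contact_force: [-1.6, -1.4, -2.0]
gripper_width: 12.0
```

```bash
python3 st.py
```

```text
10.15 pos [ 528.7 -260.2   79.9] wyaw 52.5 z [-2.e-03 -6.e-04 -1.e+00] ring [ 598.1 -169.8] oz 93.5 F [-1.6 -1.4 -2. ] T [-0.32  0.35  0.02] 12.011654291579015
```

The ring has dropped over the nut (underside at 93.5, below the 104 top) with little force. I'll go down to about 86.

Call:
servo_tool(turn=[[0,0,0],[0,0,0],[0,0,0],[0,0,0],[0,0,0]], dp=[[0,0,-0.003],[0,0,-0.003],[0,0,-0.001],[0,0,0],[0,0,0]], fingers=[0,0,0,0,0])

```text
clock: 10.78
position: [528.5, -260.4, 72.4]
ee_rot: [-0.442, 0.897, 0.0, -0.001]
contact_force: [-1.0, -0.7, -1.3]
gripper_width: 12.0
```

```bash
python3 st.py
```

```text
10.78 pos [ 528.5 -260.4   72.4] wyaw 52.5 z [-2.3e-03 -7.0e-04 -1.0e+00] ring [ 597.9 -170. ] oz 86.0 F [-1.  -0.7 -1.3] T [-0.31  0.23 -0.  ] 12.032820944851515
```

Call:
servo_tool(turn=[[0,0,-0.08],[0,0,-0.08],[0,0,-0.08],[0,0,-0.08],[0,0,-0.08]], dp=[[-0.007,0.0059,0],[-0.0065,0.0064,0],[-0.0059,0.0068,0],[-0.0054,0.0073,0],[-0.0048,0.0078,0]], fingers=[0,0,0,0,0])

```text
clock: 11.4
position: [498.1, -225.9, 72.5]
ee_rot: [-0.25, 0.968, 0.0, -0.001]
contact_force: [-0.4, 0.1, -3.5]
gripper_width: 12.0
```

```bash
cat >> st.py <<'E'
import sys
C=np.array([598.2,-170.])
if len(sys.argv)>1:
    n=int(sys.argv[2]); ph=np.radians(np.linspace(y-90,float(sys.argv[1]),n+1)); P=C-114*np.c_[np.cos(ph),np.sin(ph)]; print('turn',np.round(np.diff(ph),3),'err',np.round(P[0]-p[:2],1)); print(np.round(np.diff(P,axis=0),1).tolist())
E
python3 st.py 3 5
```

```text
11.4 pos [ 498.1 -225.9   72.5] wyaw 29.0 z [-2.8e-03 -5.0e-04 -1.0e+00] ring [ 597.8 -170.7] oz 86.1 F [-0.4  0.1 -3.5] T [-0.12  0.1   0.16] 12.026690501087725
turn [-0.091 -0.091 -0.091 -0.091 -0.091] err [0.4 0.7]
[[-4.6, 9.3], [-3.7, 9.6], [-2.8, 9.9], [-1.9, 10.1], [-1.0, 10.3]]
```

Tracking is good, so I'll continue the stroke.

Call:
servo_tool(turn=[[0,0,-0.091],[0,0,-0.091],[0,0,-0.091],[0,0,-0.091],[0,0,-0.091]], dp=[[-0.0044,0.0097,0],[-0.0037,0.0096,0],[-0.0028,0.0099,0],[-0.0019,0.0101,0],[-0.001,0.0103,0]], fingers=[0,0,0,0,0])

```text
clock: 12.02
position: [483.5, -174.6, 72.8]
ee_rot: [-0.019, 1.0, 0.0, -0.001]
contact_force: [-0.4, -0.0, -3.9]
gripper_width: 12.0
```

```bash
python3 st.py -22 5
```

```text
12.03 pos [ 483.5 -174.6   72.8] wyaw 2.2 z [-2.7e-03  6.0e-04 -1.0e+00] ring [ 597.4 -170.1] oz 86.4 F [-0.4 -0.  -3.9] T [-0.26 -0.07  0.21] 11.998768387589159
turn [-0.085 -0.085 -0.085 -0.085 -0.085] err [0.8 0.1]
[[0.0, 9.6], [0.8, 9.6], [1.7, 9.5], [2.5, 9.3], [3.2, 9.1]]
```

Call:
servo_tool(turn=[[0,0,-0.085],[0,0,-0.085],[0,0,-0.085],[0,0,-0.085],[0,0,-0.085]], dp=[[0.0006,0.0096,0],[0.0008,0.0096,0],[0.0017,0.0095,0],[0.0025,0.0093,0],[0.0032,0.0091,0]], fingers=[0,0,0,0,0])

```text
clock: 12.65
position: [492.2, -125.3, 73.0]
ee_rot: [0.197, 0.98, 0.001, -0.001]
contact_force: [1.8, -1.8, -3.5]
gripper_width: 11.6
```

```bash
python3 st.py -34 3
```

```text
12.65 pos [ 492.2 -125.3   73. ] wyaw -22.8 z [-0.0018  0.002  -1.    ] ring [ 597.3 -169.4] oz 86.6 F [ 1.8 -1.8 -3.5] T [-0.58 -0.08  0.05] 11.631771270225448
turn [-0.065 -0.065 -0.065] err [ 0.9 -0.6]
[[3.1, 6.8], [3.5, 6.6], [4.0, 6.3]]
```

Call:
servo_tool(turn=[[0,0,-0.065],[0,0,-0.065],[0,0,-0.065],[0,0,0],[0,0,0]], dp=[[0.0036,0.0064,0],[0.0035,0.0066,0],[0.004,0.0063,0],[0,0,0],[0,0,0]], fingers=[0,0,0,0,0])

```text
clock: 13.28
position: [503.3, -104.7, 73.0]
ee_rot: [0.293, 0.956, 0.001, -0.001]
contact_force: [-0.2, -2.3, -3.0]
gripper_width: 12.1
```

```bash
python3 st.py
python3 - <<'E'
from h import *
d=get_image('scene'); u,v=proj(d,(598,-170,95)).astype(int); print(u,v)
save('s1',cv2.resize(d['img'][v-45:v+45,u-60:u+60],None,fx=6,fy=6,interpolation=cv2.INTER_CUBIC))
E
```

```text
13.28 pos [ 503.3 -104.7   73. ] wyaw -34.1 z [-0.0018  0.0026 -1.    ] ring [ 597.7 -168.7] oz 86.6 F [-0.2 -2.3 -3. ] T [-0.48  0.07 -0.12] 12.127479401119155
209 196
```

View pics/s1.png

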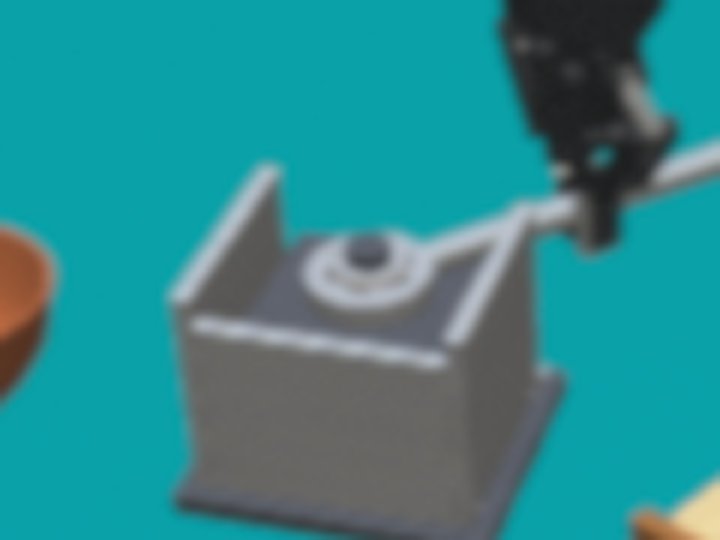

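Picture 6 (scene camera): the ring sits flat over the nut, the stud shows through it at px (368,250), and the handle is close to the cheek. Stroke 1 is complete. I'll back off, lift and re-index by about 60°.

Call:
servo_tool(turn=[[0,0,0.09],[0,0,0],[0,0,0],[0,0,0],[0,0,0]], dp=[[-0.0053,-0.0086,0],[0,0,0.006],[0,0,0.008],[0,0,0.01],[0,0,0]], fingers=[0,0,0,0,0])

```text
clock: 13.95
position: [499.4, -113.0, 100.1]
ee_rot: [0.25, 0.968, 0.002, 0.001]
contact_force: [0.5, -0.7, -2.2]
gripper_width: 12.1
```

```bash
python3 st.py 33 10
```

```text
13.95 pos [ 499.4 -113.   100.1] wyaw -28.9 z [ 0.0023  0.0031 -1.    ] ring [ 599.2 -168.1] oz 113.7 F [ 0.5 -0.7 -2.2] T [ 0.05 -0.01 -0.02] 12.052520235823671
turn [0.108 0.108 0.108 0.108 0.108 0.108 0.108 0.108 0.108 0.108] err [-1.  -1.9]
[[-5.4, -11.1], [-4.1, -11.6], [-2.9, -12.0], [-1.6, -12.2], [-0.2, -12.3], [1.1, -12.3], [2.4, -12.1], [3.7, -11.7], [5.0, -11.3], [6.1, -10.7]]
```

Call:
servo_tool(turn=[[-0.003,0.002,0.108],[0,0,0.108],[0,0,0.108],[0,0,0.108],[0,0,0.108]], dp=[[-0.0059,-0.0121,0],[-0.0041,-0.0116,0],[-0.0029,-0.012,0],[-0.0016,-0.0122,0],[-0.0002,-0.0123,0]], fingers=[0,0,0,0,0])

```text
clock: 14.58
position: [484.4, -173.2, 100.5]
ee_rot: [-0.027, 1.0, 0.001, 0.0]
contact_force: [0.2, -0.3, -2.4]
gripper_width: 11.8
```

```bash
python3 st.py 33 5
```

```text
14.57 pos [ 484.4 -173.2  100.5] wyaw 3.1 z [ 3.0e-04  1.5e-03 -1.0e+00] ring [ 598.2 -167. ] oz 114.1 F [ 0.2 -0.3 -2.4] T [-0.03  0.01  0.02] 11.75757494516373
turn [0.104 0.104 0.104 0.104 0.104] err [-0. -3.]
[[1.3, -11.8], [2.5, -11.6], [3.7, -11.3], [4.8, -10.9], [6.0, -10.3]]
```

Call:
servo_tool(turn=[[0,0,0.11],[0,0,0.104],[0,0,0.104],[0,0,0.104],[0,0,0.104]], dp=[[0.0013,-0.0138,0],[0.0025,-0.0126,0],[0.0037,-0.0113,0],[0.0048,-0.0109,0],[0.006,-0.0103,0]], fingers=[0,0,0,0,0])

```text
clock: 15.2
position: [502.3, -233.2, 100.0]
ee_rot: [-0.294, 0.956, 0.001, -0.001]
contact_force: [0.0, 0.7, -2.9]
gripper_width: 11.7
```

Call:
servo_tool(turn=[[0,0,0],[0,0,0],[0,0,0],[0,0,0],[0,0,0]], dp=[[0,0,0],[0,0,0],[0,0,0],[0,0,0],[0,0,0]], fingers=[0,0,0,0,0])

```text
clock: 15.82
position: [501.6, -232.2, 99.6]
ee_rot: [-0.292, 0.957, 0.002, -0.001]
contact_force: [-0.1, -0.1, -2.4]
gripper_width: 11.8
```

```bash
python3 st.py 33 1
```

```text
15.82 pos [ 501.6 -232.2   99.6] wyaw 33.9 z [-0.0035  0.0029 -1.    ] ring [ 596.2 -168.6] oz 113.2 F [-0.1 -0.1 -2.4] T [-0.03 -0.   -0.02] 11.843889968659209
turn [-0.016] err [ 2.  -1.4]
[[-1.0, 1.5]]
```

Call:
servo_tool(turn=[[-0.003,-0.003,0],[0,0,0],[0,0,0],[0,0,0],[0,0,0]], dp=[[0.002,-0.0013,0],[0,0,-0.006],[0,0,-0.006],[0,0,-0.004],[0,0,-0.003]], fingers=[0,0,0,0,0])

```text
clock: 16.45
position: [503.3, -233.5, 79.1]
ee_rot: [-0.292, 0.957, 0.0, -0.001]
contact_force: [-0.8, -0.1, -2.6]
gripper_width: 11.7
```

```bash
python3 st.py 33 1
```

```text
16.45 pos [ 503.3 -233.5   79.1] wyaw 33.9 z [-1.2e-03 -2.0e-04 -1.0e+00] ring [ 597.9 -169.9] oz 92.7 F [-0.8 -0.1 -2.6] T [-0.03  0.16  0.07] 11.728546366932793
turn [-0.016] err [ 0.3 -0.1]
[[-1.0, 1.5]]
```

Call:
servo_tool(turn=[[0,0,0],[0,0,0],[0,0,0],[0,0,0],[0,0,0]], dp=[[0,0,-0.003],[0,0,-0.002],[0,0,-0.001],[0,0,0],[0,0,0]], fingers=[0,0,0,0,0])

```text
clock: 17.08
position: [503.2, -233.6, 72.5]
ee_rot: [-0.292, 0.957, 0.0, -0.001]
contact_force: [-0.5, -0.1, -2.7]
gripper_width: 12.2
```

```bash
python3 st.py 9 5
```

```text
17.07 pos [ 503.2 -233.6   72.5] wyaw 33.9 z [-1.6e-03 -2.0e-04 -1.0e+00] ring [ 597.8 -170. ] oz 86.1 F [-0.5 -0.1 -2.7] T [-0.09  0.14 -0.01] 12.157618045216157
turn [-0.087 -0.087 -0.087 -0.087 -0.087] err [ 0.4 -0. ]
[[-5.2, 8.5], [-4.4, 8.9], [-3.6, 9.2], [-2.8, 9.5], [-2.0, 9.7]]
```

Call:
servo_tool(turn=[[0,0,-0.087],[0,0,-0.087],[0,0,-0.087],[0,0,-0.087],[0,0,-0.087]], dp=[[-0.005,0.0085,0],[-0.0044,0.0089,0],[-0.0036,0.0092,0],[-0.0028,0.0095,0],[-0.002,0.0097,0]], fingers=[0,0,0,0,0])

```text
clock: 17.7
position: [484.7, -187.1, 72.8]
ee_rot: [-0.073, 0.997, 0.0, -0.001]
contact_force: [0.4, -0.6, -3.8]
gripper_width: 11.8
```

```bash
python3 st.py -10 5
```

```text
17.7 pos [ 484.7 -187.1   72.8] wyaw 8.3 z [-1.8e-03 -1.0e-04 -1.0e+00] ring [ 597.5 -170.6] oz 86.4 F [ 0.4 -0.6 -3.8] T [ 0.12 -0.03  0.25] 11.834041356787994
turn [-0.064 -0.064 -0.064 -0.064 -0.064] err [0.7 0.6]
[[-0.8, 7.3], [-0.4, 7.3], [0.1, 7.3], [0.6, 7.3], [1.0, 7.2]]
```

Call:
servo_tool(turn=[[0,0,-0.064],[0,0,-0.064],[0,0,-0.064],[0,0,-0.064],[0,0,-0.064]], dp=[[-0.0004,0.0076,0],[-0.0004,0.0073,0],[0.0003,0.0073,0],[0.0006,0.0073,0],[0.001,0.0072,0]], fingers=[0,0,0,0,0])

```text
clock: 18.32
position: [485.1, -149.4, 73.0]
ee_rot: [0.09, 0.996, -0.0, -0.001]
contact_force: [0.7, -0.6, -4.0]
gripper_width: 12.0
```

```bash
python3 st.py -17 5
```

```text
18.32 pos [ 485.1 -149.4   73. ] wyaw -10.4 z [-2.9e-03 -2.0e-04 -1.0e+00] ring [ 597.3 -169.9] oz 86.6 F [ 0.7 -0.6 -4. ] T [-0.13 -0.06  0.2 ] 11.967573004955838
turn [-0.023 -0.023 -0.023 -0.023 -0.023] err [ 0.9 -0.1]
[[0.5, 2.6], [0.6, 2.6], [0.6, 2.6], [0.7, 2.5], [0.7, 2.5]]
```

Call:
servo_tool(turn=[[0,0,-0.023],[0,0,-0.023],[0,0,-0.023],[0,0,-0.023],[0,0,-0.023]], dp=[[0.0007,0.0026,0],[0.0006,0.0026,0],[0.0006,0.0026,0],[0.0007,0.0025,0],[0.0007,0.0025,0]], fingers=[0,0,0,0,0])

```text
clock: 18.95
position: [488.3, -136.1, 73.0]
ee_rot: [0.15, 0.989, -0.0, -0.002]
contact_force: [-0.8, -0.1, -2.7]
gripper_width: 12.0
```

```bash
python3 st.py -24 5
```

```text
18.95 pos [ 488.3 -136.1   73. ] wyaw -17.2 z [-3.6e-03 -1.0e-04 -1.0e+00] ring [ 597.2 -169.9] oz 86.6 F [-0.8 -0.1 -2.7] T [-0.06  0.11  0.21] 11.973032477898345
turn [-0.024 -0.024 -0.024 -0.024 -0.024] err [ 1.  -0.1]
[[0.8, 2.6], [0.9, 2.6], [1.0, 2.5], [1.0, 2.5], [1.1, 2.5]]
```

Call:
servo_tool(turn=[[0,0,-0.024],[0,0,-0.024],[0,0,-0.024],[0,0,-0.024],[0,0,-0.024]], dp=[[0.001,0.0026,0],[0.0009,0.0026,0],[0.001,0.0025,0],[0.001,0.0025,0],[0.0011,0.0025,0]], fingers=[0,0,0,0,0])

```text
clock: 19.58
position: [492.7, -123.9, 73.1]
ee_rot: [0.211, 0.977, -0.002, -0.003]
contact_force: [-1.3, -3.4, -2.9]
gripper_width: 12.1
```

```bash
python3 st.py -28 5
```

```text
19.57 pos [ 492.7 -123.9   73.1] wyaw -24.4 z [-0.0061 -0.0019 -1.    ] ring [ 596.6 -171. ] oz 86.7 F [-1.3 -3.4 -2.9] T [-1.35  0.34  0.67] 12.120978399412316
turn [-0.013 -0.013 -0.013 -0.013 -0.013] err [1.6 1. ]
[[0.6, 1.3], [0.6, 1.3], [0.6, 1.3], [0.7, 1.3], [0.7, 1.3]]
```

Resistance is rising, which suggests the stop. I'll push a little more to confirm.

Call:
servo_tool(turn=[[0,0,-0.013],[0,0,-0.013],[0,0,-0.013],[0,0,-0.013],[0,0,-0.013]], dp=[[0.0008,0.002,0],[0.0008,0.002,0],[0.0007,0.0018,0],[0.0007,0.0018,0],[0.0007,0.0018,0]], fingers=[0,0,0,0,0])

```text
clock: 20.2
position: [495.9, -117.2, 73.4]
ee_rot: [0.244, 0.97, -0.004, -0.004]
contact_force: [-0.6, -8.0, -3.9]
gripper_width: 12.1
```

```bash
python3 st.py -28 5
```

```text
20.2 pos [ 495.9 -117.2   73.4] wyaw -28.2 z [-0.0091 -0.0063 -0.9999] ring [ 596.3 -171.1] oz 87.0 F [-0.6 -8.  -3.9] T [-2.11  0.25  0.73] 12.079058911311202
turn [0.001 0.001 0.001 0.001 0.001] err [1.9 1.1]
[[-0.0, -0.1], [-0.0, -0.1], [-0.0, -0.1], [-0.0, -0.1], [-0.0, -0.1]]
```

The resisting moment is now about 1.5 N m, against about 0.2 before, so the nut looks to be at its stop. I'll back off, lift clear and check the nut's angle from the wrist camera.

Call:
servo_tool(turn=[[0,0,0.05],[0,0,0.06],[0,0,0],[0,0,0],[0,0,0]], dp=[[-0.0025,-0.0051,0],[-0.0025,-0.0051,0],[0,0,0.008],[0,0,0.012],[0,0,0.015]], fingers=[0,0,0,0,0])

```text
clock: 20.82
position: [493.9, -127.1, 106.7]
ee_rot: [0.194, 0.981, -0.003, -0.001]
contact_force: [1.7, -0.5, -3.0]
gripper_width: 12.2
```

```bash
python3 st.py
```

```text
20.82 pos [ 493.9 -127.1  106.7] wyaw -22.3 z [-0.0032 -0.0054 -1.    ] ring [ 599.3 -170.4] oz 120.3 F [ 1.7 -0.5 -3. ] T [ 0.05 -0.38  0.12] 12.214318004606888
```

Call:
servo_tool(turn=[[0,0,0],[0,0,0],[0,0,0.08],[0.005,-0.003,0.08],[0,0,0.08]], dp=[[0,0,0.04],[0,0,0.05],[0.03,0,0.05],[0.05,0,0.01],[0.04,0,0]], fingers=[0,0,0,0,0])

```text
clock: 21.45
position: [617.4, -122.7, 265.9]
ee_rot: [0.077, 0.997, 0.005, 0.006]
contact_force: [0.2, -0.9, -2.9]
gripper_width: 12.2
```

Call:
servo_tool(turn=[[0,0,0],[0,0,0],[0,0,0],[0,0,0],[0,0,0]], dp=[[0.03,0,0],[0.01,0,0],[0,0,0],[0,0,0],[0,0,0]], fingers=[0,0,0,0,0])

```text
clock: 22.08
position: [659.6, -119.4, 264.8]
ee_rot: [0.08, 0.997, 0.007, 0.007]
contact_force: [0.1, 0.5, -2.2]
gripper_width: 11.5
```

```bash
python3 st.py
python3 - <<'E'
from h import *
s=read_state(); d=get_image('wrist'); save('w5',d['img']); print(wproj(d,s,(598.5,-170,100)))
o=ortho(d,s,(598,-170),99,75,4)
w=cv2.resize(d['img'],(560,420)); save('o5',np.hstack([cv2.resize(o,(420,420)),cv2.resize(d['img'][:, :],(380,420))])); save('o5f',o)
E
```

```text
22.07 pos [ 659.6 -119.4  264.8] wyaw -9.2 z [ 0.0143  0.0138 -0.9998] ring [ 772.1 -137.5] oz 278.4 F [ 0.1  0.5 -2.2] T [-0.01  0.08  0.02] 11.54617593628149
[209.96754046 136.04861494]
```

View pics/o5.png

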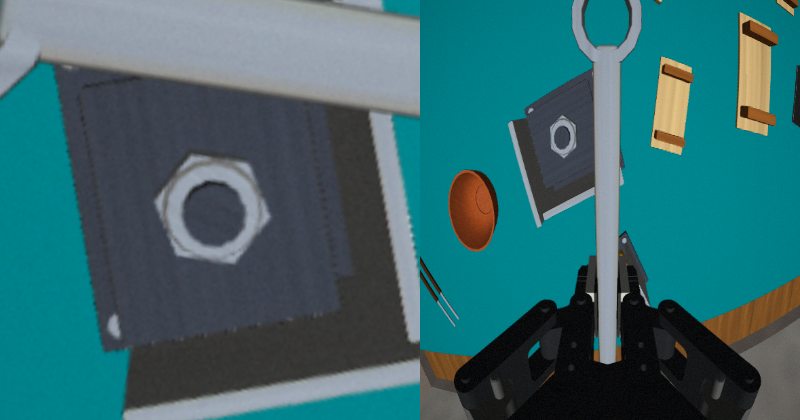

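Picture 7: the nut is clear at px (213,207) in the rectified part, and the wrench is held straight. I'll fit the nut and press yaws.

Run:
```python
from h import *
from scipy.optimize import minimize
def hexm(c,af,t,sh,px):
    a=np.radians(t)+np.arange(6)*np.pi/3; q=np.c_[c[0]+af/3**.5*px*np.cos(a),c[1]-af/3**.5*px*np.sin(a)]
    m=np.zeros(sh,np.uint8); cv2.fillConvexPoly(m,np.round(q*16).astype(np.int32),1,shift=4); return m
def fit(M,c0,px,af0):
    cost=lambda p:-(lambda h:(h&M).sum()/(h|M).sum())(hexm(p[:2],p[2],p[3],M.shape,px))
    return min((minimize(cost,[c0[0],c0[1],af0,t],method='Nelder-Mead',options=dict(initial_simplex=np.array([[0,0,0,0],[8,0,0,0],[0,8,0,0],[0,0,2,0],[0,0,0,6]])+[c0[0],c0[1],af0,t])) for t in range(-25,30,10)),key=lambda r:r.fun)
g=cv2.cvtColor(cv2.imread('pics/o5f.png'),cv2.COLOR_BGR2GRAY)
for th in (100,115,130):
    m=(g>th).astype(np.uint8); m[:205]=0;m[390:]=0;m[:,:205]=0;m[:,400:]=0
    h=cv2.convexHull(cv2.findNonZero(m)); H=np.zeros_like(m); cv2.fillConvexPoly(H,h,1)
    r=fit(H,(305,297),4,36); print('nut',th,np.round(r.x,2),round(r.fun,3))
for n,th in (('o5f',110),('o1',110)):
    g=cv2.cvtColor(cv2.imread(f'pics/{n}.png'),cv2.COLOR_BGR2GRAY)
    for l in np.atleast_2d(cv2.createLineSegmentDetector().detect(g)[0][:,0]):
        L=np.hypot(l[2]-l[0],l[3]-l[1])
        if L>150: 
            a=np.degrees(np.arctan2(-(l[3]-l[1]),l[2]-l[0])); print(n,np.round(l),round((a+45)%90-45,1))
```

```text
nut 100 [303.32 298.53  36.8   -7.98] -0.994
nut 115 [303.21 298.69  36.32  -8.  ] -0.994
nut 130 [303.09 298.67  35.88  -7.98] -0.993
o5f [526. 156. 583. 484.] 9.9
o5f [599. 513. 177. 586.] 9.9
o5f [291. 599. 599. 546.] 9.8
o5f [ 59.  84. 599. 164.] -8.5
o1 [503.   0. 533. 179.] 9.6
o1 [540. 220. 576. 422.] 10.1
o1 [ 20. 124.  69. 409.] 9.8
```

The nut yaw is -8.0° with press yaw 9.8°, so the joint is 137.8° or about 2.40 rad: at its stop. Now I'll carry the wrench back to its rest.

Call:
servo_tool(turn=[[-0.007,0.007,0],[-0.006,0.006,0],[0,0,0],[0,0,0],[0,0,0]], dp=[[-0.014,0.048,0],[-0.014,0.048,0],[-0.014,0.048,0],[-0.014,0.048,-0.03],[-0.014,0.048,-0.03]], fingers=[0,0,0,0,0])

```text
clock: 22.75
position: [587.7, 123.1, 208.8]
ee_rot: [0.084, 0.996, 0.002, 0.006]
contact_force: [0.6, 0.0, -2.9]
gripper_width: 11.7
```

Call:
servo_tool(turn=[[0,0,0],[0,0,0],[0,0,0],[0,0,0],[0,0,0]], dp=[[-0.014,0.048,-0.03],[-0.014,0.04,-0.03],[0,0,-0.03],[0,0,-0.02],[0,0,0]], fingers=[0,0,0,0,0])

```text
clock: 23.38
position: [555.2, 216.9, 97.4]
ee_rot: [0.081, 0.997, 0.003, 0.007]
contact_force: [-0.3, 0.1, -2.4]
gripper_width: 12.0
```

```bash
python3 st.py
```

```text
23.38 pos [555.2 216.9  97.4] wyaw -9.3 z [ 0.0149  0.0055 -0.9999] ring [667.7 198.4] oz 111.0 F [-0.3  0.1 -2.4] T [-0.02  0.06 -0.02] 12.008885055064297
```

Call:
servo_tool(turn=[[-0.005,0.015,0],[0,0,0],[0,0,0],[0,0,0],[0,0,0]], dp=[[0.007,0.001,-0.022],[0,0,-0.022],[0,0,-0.01],[0,0,-0.004],[0,0,0]], fingers=[0,0,0,0,0])

```text
clock: 24.0
position: [566.7, 219.1, 45.8]
ee_rot: [0.081, 0.997, 0.004, 0.006]
contact_force: [0.2, 0.4, -3.0]
gripper_width: 12.0
```

```bash
python3 st.py
```

```text
24.0 pos [566.7 219.1  45.8] wyaw -9.3 z [ 0.0116  0.0067 -0.9999] ring [679.2 200.7] oz 59.4 F [ 0.2  0.4 -3. ] T [-0.02  0.01  0.01] 12.033040277959554
```

Call:
servo_tool(turn=[[-0.006,0.011,0],[0,0,0],[0,0.004,0],[0,0,0],[0,0,0]], dp=[[-0.004,-0.001,-0.01],[0,0,-0.006],[0,0,-0.003],[0,0,-0.001],[0,0,0]], fingers=[0,0,0,0,0])

```text
clock: 24.62
position: [564.2, 219.2, 31.0]
ee_rot: [0.08, 0.997, 0.001, 0.001]
contact_force: [-1.0, -1.1, 0.8]
gripper_width: 12.0
```

```bash
python3 st.py
```

```text
24.62 pos [564.2 219.2  31. ] wyaw -9.2 z [ 0.0021  0.0025 -1.    ] ring [676.7 200.9] oz 44.6 F [-1.  -1.1  0.8] T [-0.32  0.2  -0.09] 11.951155835709239
```

Call:
servo_tool(turn=[[0,0,0],[0,0,0],[0,0,0],[0,0,0],[0,0,0]], dp=[[0,0,-0.002],[0,0,-0.002],[0,0,0],[0,0,0],[0,0,0]], fingers=[0,0,0,0,0])

```text
clock: 25.25
position: [564.1, 219.3, 28.9]
ee_rot: [0.08, 0.997, 0.001, 0.001]
contact_force: [-3.0, -0.9, 2.6]
gripper_width: 11.9
```

```bash
python3 st.py
python3 - <<'E'
from h import *
d=get_image('scene'); u,v=proj(d,(565,215,45)).astype(int); print(u,v)
save('s2',cv2.resize(d['img'][v-50:v+50,u-65:u+65],None,fx=6,fy=6,interpolation=cv2.INTER_CUBIC))
E
```

```text
25.25 pos [564.1 219.3  28.9] wyaw -9.2 z [ 0.0031  0.0026 -1.    ] ring [676.7 201.2] oz 42.5 F [-3.  -0.9  2.6] T [-0.26  0.31 -0.06] 11.854728737698911
347 240
```

View pics/s2.png

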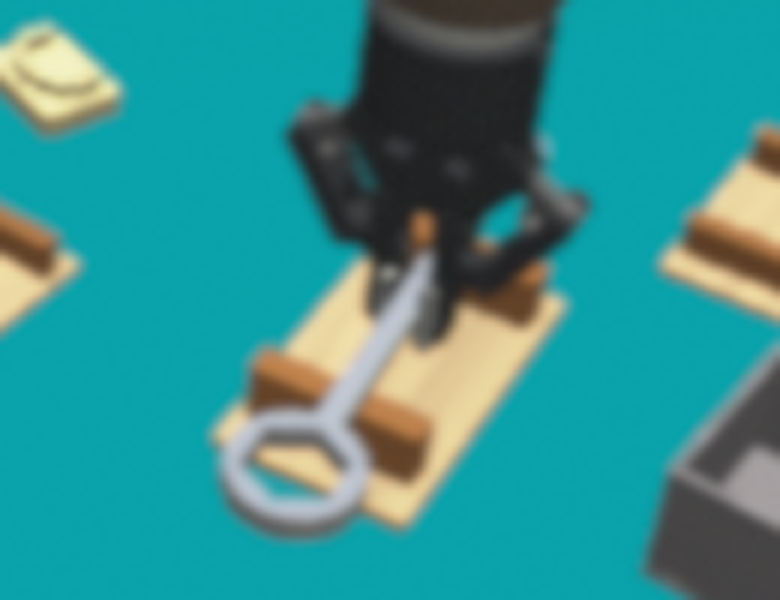

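Picture 8: the wrench lies over both bars, ring beyond the +x bar, and it has already touched the bar. I'll ease down a bit more, then release.

Call:
servo_tool(turn=[[0,0,0],[0,0,0],[0,0,0],[0,0,0],[0,0,0]], dp=[[0,0,-0.002],[0,0,-0.002],[0,0,0],[0,0,0],[0,0,0]], fingers=[0,0,0.008,0.016,0.03])

```text
clock: 25.92
position: [564.4, 219.8, 25.0]
ee_rot: [0.08, 0.997, 0.002, 0.002]
contact_force: [-0.5, 0.2, -0.2]
gripper_width: 29.7
```

Call:
servo_tool(turn=[[0,0,0],[0,0,0],[0,0,0],[0,0,0],[0,0,0]], dp=[[0,0,0],[0,0,0],[0,0,0.03],[0,0,0.05],[0,0,0.06]], fingers=[0.05,0.06,0.06,0.06,0.06])

```text
clock: 26.55
position: [560.9, 217.7, 161.2]
ee_rot: [0.08, 0.997, -0.003, -0.004]
contact_force: [1.1, 0.3, -0.5]
gripper_width: 60.0
```

Call:
servo_tool(turn=[[0,0,0],[0,0,0],[0,0,0],[0,0,0],[0,0,0]], dp=[[0,0,0.05],[0,0,0],[0,0,0],[0,0,0],[0,0,0]], fingers=[0.06,0.06,0.06,0.06,0.06])

```text
clock: 27.18
position: [561.8, 218.2, 215.7]
ee_rot: [0.08, 0.997, -0.001, -0.002]
contact_force: [-0.3, 0.6, -0.1]
gripper_width: 60.1
```

```bash
python3 st.py
python3 - <<'E'
from h import *
s=read_state(); d=get_image('wrist')
save('o6',ortho(d,s,(570,217),51,150,2))
E
```

```text
27.18 pos [561.8 218.2 215.7] wyaw -9.2 z [-0.0031 -0.0011 -1.    ] ring [674.4 200.1] oz 229.3 F [-0.3  0.6 -0.1] T [-0.02  0.01 -0.  ] 60.124117830077076
```

View pics/o6.png

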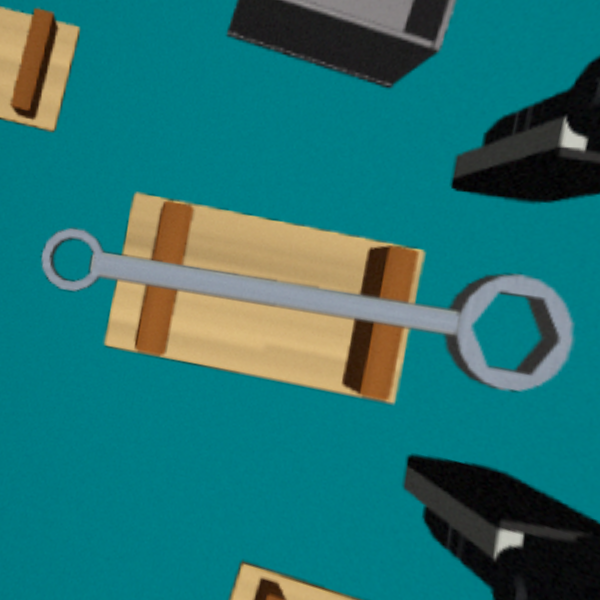

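Picture 9: the wrench lies level across both bars with its ring at px (515,331), within about 2 mm of where it started. Nothing touches it, so I'm handing in.

```bash
python3 -c "
from bench import job_done; print(job_done())"
```

```text
the job is handed in; nothing more can be done
None
```

I tightened the big press's nut to its stop with the ring wrench in two strokes, lifting and reseating it once in between. I then laid the wrench back on its rest and handed the job in at about 27 s of the 72 s allowed. The hand-in gave no verdict.

- **Nut:** the final wrist picture puts the nut's corner yaw at -8.0° and the press yaw at 9.8°. That makes the joint about 2.40 rad, which is its stop. The resisting moment also rose to about 1.5 N m, against about 0.2 N m before.
- **Wrench:** it lies across both bars with the ring beyond the +x bar. Its grip point is a few mm from the rest's middle and it is about 2–3° off the rest's length. The gripper is open and well clear of it.
- **Bystanders:** I stayed well above the bowl, the bin and the cast and felt no contact, but I did not re-measure where they stand.

**What disagreed:**
- The top camera put the nut about 2.5 mm nearer the robot than the wrist camera did. The ring still went on with almost no force.
- I first took the press yaw as 9°; it is 9.8°.
- At the stop the gripper turned about 4–7° further than expected, probably a slight slip of the handle in the fingers. The handle was straight in the grip again when I checked it after lifting.
- The wrench touched the rest a few mm higher than worked out, because it had shifted slightly in the grip. I eased it down before letting go.

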